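# Close and latch the hatch of the logger enclosure

## Robot

A 7-joint arm with a two-finger parallel gripper is mounted at the origin on a cart in front of the work surface, level with it; the furniture and walls round the work are solid. World frame = base frame: x ahead of the robot, y to its left, z up, the work surface at z = 0. Lengths are in m, angles in rad, forces in N, time in s.
With the tool pointing down it reaches from about 0.425 to 0.875 m from the base axis. Payload 4.7 kg.
Tool frame: the origin (TCP) lies at the very end of the fingers, on their centre line; the grasp point (between the pads) lies 19 mm behind it; z points along the fingers, y is the line along which they close (so a half turn about z gives the same grasp; the last joint's range is limited). The gripper opens to 87 mm and grips with 3 to 60 N. Pads are 19 mm wide; open, the fingers measure 117 mm over their backs; the gripper's body (75 mm by 190 mm) begins 51 mm behind the grasp point.
Start: joints at [-1.12, 0.321, -0.07, 1.45, 0.023, 1.371, -0.057], TCP at [0.275, 0.589, 0.223] pointing down, gripper open.
Joint ranges: [-2.86, 2.86], [-0.3, 2.09], [-1.38, 1.24], [0.06, 2.45], [-1.56, 4.7], [0.09, 2.05], [-2.69, 2.69]. Speed limits (rad/s): [2.57, 2.57, 3.14, 3.14, 3.14, 3.14, 3.14].

## Interface

Orientations are given as a rotation vector (axis times angle).
In Python, from bench import ctrl gives the robot as it stands.
- The arm moves only by the shell command python3 -m jog 'ROWS' [FORCE]. ROWS is JSON, a list that holds one entry, the list of rows, each a list of 7 numbers: the shift along the tool's x, y, z in mm, then the turn, a rotation vector about the tool's x, y, z in degrees, then the finger opening in mm, from 0 to 87. A call has 1 to 10 rows; each row is the pose to reach, as a shift and turn from the pose commanded when the call began, along the tool's axes at that moment; what a row does not reach only later rows make up. A row lasts 1/10 s, in which the tool goes at most 50 mm and 8.59 degrees, less where a joint would pass 70% of its speed; a pose out of reach is approached as far as the arm can. A call with a gripper value outside its range is refused whole. The fingers move at their own pace and stop on an object; FORCE is the grip in N (left out, the last holds). Time passes only in rows, so rows that repeat a pose let the fingers close. It gives the time, the measured TCP pose, the force, the opening and the grip force at its end, in the units of the state.
- ctrl.get_state(): the state, without advancing time (a new reading comes with each control period).
- ctrl.get_image(name): name is "scene" or "side" or "wrist"; returns a dict with "image" (384x512x3 uint8, red, green, blue), "depth" (384x512 float32, m along the optical axis (not along the pixel's ray), 0 where there is no reading), "fov_y" (degrees; the focal length in pixels is half the picture's height over the tangent of half this angle, whatever the lens; pixels are square), "cx", "cy" (the principal point, pixels), "rvec" (rotation vector, rad) and "tvec" (3), from world to camera coordinates, as OpenCV has them. Camera axes: x right, y down, z forward; pixel columns grow to the right and rows downward; lengths in m; the calibration is good to about 2 mm. The wrist camera is an equidistant fisheye: a pixel r from the principal point sees the ray r / f radians off the axis. A picture is of the moment at which its call begins.
- ctrl.close_job(): hands the job in; it is judged then, once.
The state is a dict: "time": time; "joint_positions": joint angles; "qd": joint speeds; "joint_torque": joint torques, N m; "position": TCP position; "tool_rot": TCP orientation; "ft_force": force on the tool from outside, world axes, zero at the start; "torque": the same for the moment, N m; "grip_width": opening from 0.0 (shut) to 1.0 (fully open); "grip_force": force on a finger pad.
Only numpy, scipy, OpenCV 4.12 (cv2) and the standard library are available. Lean on these libraries where they do the work, as an engineer would, in place of code of your own. Each camera call takes 0.05 s, during which the arm holds its last target. There are 200 camera calls.

## Task

Swing the open hatch of the grey enclosure down onto its sprung buffers, then press it fully home and, while holding it down, turn its black wing knob clockwise until you feel the hidden tongue drag behind the tab of the frame edge; stop there, as the tongue swings out again on the far side, so that the hatch stays shut when you let go. Do not lean hard on the hatch or force the knob, and leave the jar and the roll of tape beside the enclosure where they are.

Things in the scene. Friction and masses are not known exactly. Their poses are not given: they have to be found in the camera images.
- case: Grey sheet-metal enclosure fixed to the bench, 180 (x) x 160 (y) x 77 mm high, open at the top under its hatch. Origin: centre of its underside, on the bench. Its x axis points from its front (knob side, towards the robot) to its back (hinge side), z up. Hatch and tongue must never press on it with more than 50 N in all.
- hatch (a joint): Angle of the aluminium hatch (plate 168 x 158 x 5 mm) about the hinge at the back of the case, parallel to the case's y: 0 = fully home, grows as it opens upward. Stiff hinge (friction 0.3 N m): it stays where it is left and can be pushed down from above on its top face. Unlatched, the buffers hold it about 0.04 to 0.06 up; latched it rests at about 0.01 and resists a gentle pull.
- hatch_edge (a point): Middle of the front (free) edge of the hatch, on its top face, 171 mm from the hinge line. x points along the hatch to the hinge, y along the edge, z out of the top face. Two spring buffers under this edge push the hatch up 5 to 10 mm; pressing it home at the knob takes about 7 to 12 N, then it meets a hard seat.
- hatch_hinge (a point): Midpoint of the hinge line: in the case's frame 85 mm behind its centre and 79.5 mm above the bench. It turns with the hatch (axes as hatch_edge). The hatch's top face lies 2.5 mm above this line when shut, 82 mm above the bench.
- knob_grip (a point): Centre of the grip of the black wing knob: on its axis, 24 mm above the hatch's top face, 130 mm from the hinge line, on the hatch's midline. The wing is an upright bar 44 mm long (this frame's y) x 10 mm thick (x), reaching to 36 mm above the hatch, on a round hub 25 mm across, 5 mm high. z: the knob's axis, out of the hatch.
- knob (a joint): Angle of the wing knob, growing clockwise seen from above; 0 = wing parallel to the hinge. Starts at 0 to 0.2, tongue clear of the frame. The tongue is clocked differently on each shaft: it is behind the frame edge's tab over about 0.25 rad of turn centred somewhere between 0.6 and 1.5, to be found by feel; past that it swings out again on the far side.
- frame_edge_mid (a point): Inner end, underside, of the sprung steel tab (4.5 mm wide) in the middle of the front frame edge: 68.5 mm above the bench, 29 mm in front of the knob's axis when shut. The hidden tongue (40 mm long, 7 mm thick) slides under it: the knob's drag then rises from 0.03 N m to 0.15-0.3 N m and falls again past it. With the hatch over about 0.02 rad up, the tongue jams against it.
- jar_mid (a point): Middle, half-way up, of a small capped sample jar with dark contents, 50 mm across, 78 mm high, standing to the right of the enclosure; leave it where it is.
- tape_mid (a point): Centre, half-way up, of a roll of tape, 92 mm across, 25 mm high, lying flat to the left of the enclosure; leave it where it is.

How it is judged:
On the way, in this order (a step that is already met when the one before it is completed fails the run):
1. the hatch has been swung down onto its buffers with the knob not yet turned (value of joint hatch below 0.1 rad and value of joint knob below 0.3 rad), for 0.1 s.
2. the hatch is pressed home and the knob is turned clockwise (value of joint hatch below 0.03 rad and value of joint knob above 0.4 rad), for 0.1 s.
At the end, for the whole second after the job is handed in: The hatch stays shut by itself within 0.02 rad of fully home, held by the tongue against the buffers, with the knob turned to more than 0.4 rad (value of joint hatch below 0.02 rad and value of joint knob above 0.4 rad); the robot touches nothing.
It fails at once if the hatch or its tongue is forced against the case with more than 50 N (contact force between hatch and case above 50 N).
It fails at once if the jar or the roll of tape is pushed away by more than 30 mm (distance of any of jar_mid, tape_mid from where it was at the start of the episode above 0.03 m).
It also fails if it takes over 72 s, if anything falls off the work surface, if the arm or the gripper's body presses on something with over 40 N, if the wrist force passes 120 N, or if a joint passes its speed limit or range.

## Working session

There is one attempt and no reset: what is moved stays moved. The work goes in short steps, Python scripts to look and compute and a shell command to move; the robot and the scene stay as the last step left them, time stands still between calls to the robot, and variables do not carry over. Pictures are saved under pics/ and viewed, at most 10 in all, crops included, and the job is handed in when it is done.

```bash
ls; mkdir -p pics
cat > h.py <<'E'
import numpy as np, cv2
from scipy.spatial.transform import Rotation as R
from bench import ctrl
def cloud(name):
    d=ctrl.get_image(name); im=d["image"]; z=d["depth"]; H,W=z.shape
    f=H/2/np.tan(np.radians(d["fov_y"])/2)
    u,v=np.meshgrid(np.arange(W),np.arange(H)); x=(u-d["cx"]);y=(v-d["cy"])
    if name=="wrist":
        r=np.hypot(x,y)+1e-9; th=r/f; k=np.tan(th)/r; X=np.stack([x*k*z,y*k*z,z],-1)
    else: X=np.stack([x*z/f,y*z/f,z],-1)
    Rm=R.from_rotvec(np.ravel(d["rvec"])).as_matrix()
    P=(X-np.ravel(d["tvec"]))@Rm
    P[z==0]=np.nan
    return im,P
def save(im,n): cv2.imwrite("pics/"+n,im[...,::-1])
E
python3 - <<'E'
from h import *
for n in("scene","side"):
    im,P=cloud(n); np.save(n+".npy",P); save(im,n+"0.png")
a=[cv2.imread(f"pics/{n}0.png") for n in("scene","side")]
cv2.imwrite("pics/both.png",cv2.resize(np.vstack(a),None,fx=.78,fy=.78))
s=ctrl.get_state(); print({k:np.round(v,3) for k,v in s.items()})
E
```

```text
pics
{'time': np.float64(0.1), 'joint_positions': array([-1.12 ,  0.322, -0.07 ,  1.452,  0.023,  1.371, -0.057]), 'qd': array([ 0.   , -0.001,  0.   , -0.003, -0.   ,  0.   , -0.   ]), 'joint_torque': array([-0.0000e+00, -4.9257e+01, -4.0600e-01, -3.1340e+01, -6.4000e-02,
        4.0000e-02,  0.0000e+00]), 'position': array([0.275, 0.589, 0.222]), 'tool_rot': array([-6.810e-01, -3.067e+00,  3.000e-03]), 'ft_force': array([-0.224,  0.064,  0.178]), 'torque': array([-0.024,  0.009, -0.015]), 'grip_force': np.float64(0.0), 'grip_width': np.float64(0.998)}
```

View pics/both.png

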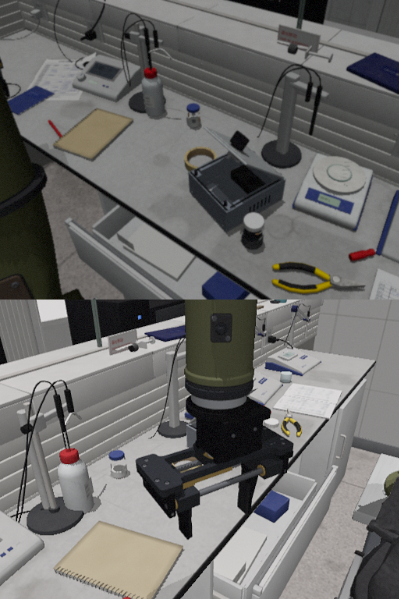

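The scene view shows the case around full-res pixel (302,245), with the jar at (324,295) and the tape at (256,204). The arm blocks the side view. Next I zoom in and measure.

Run:
```python
from h import *
im=cv2.imread("pics/scene0.png"); cv2.imwrite("pics/c1.png",cv2.resize(im[150:330,220:390],None,fx=3.3,fy=3.3,interpolation=cv2.INTER_CUBIC))
P=np.load("scene.npy")
for v in range(160,325,8):
    print(v,*["%d:(%.0f,%.0f,%.0f)"%((u,)+tuple(1000*P[v,u])) for u in range(236,376,10)])
```

```text
160 236:(704,386,-3) 246:(703,352,14) 256:(723,337,7) 266:(746,324,-1) 276:(758,302,2) 286:(778,285,-3) 296:(789,263,1) 306:(802,242,1) 316:(819,223,-0) 326:(828,200,5) 336:(831,175,14) 346:(834,149,24) 356:(831,122,38) 366:(742,59,121)
168 236:(675,362,2) 246:(693,344,-1) 256:(706,324,-0) 266:(527,154,194) 276:(734,284,0) 286:(747,263,2) 296:(761,244,2) 306:(571,96,193) 316:(792,206,0) 326:(805,186,1) 336:(820,167,-0) 346:(833,146,2) 356:(834,121,12) 366:(741,56,102)
176 236:(654,344,-1) 246:(666,323,1) 256:(680,304,1) 266:(697,286,-1) 276:(519,125,194) 286:(557,130,167) 296:(738,228,-0) 306:(553,84,192) 316:(763,188,3) 326:(779,169,1) 336:(793,150,1) 346:(805,130,3) 356:(746,78,67) 366:(nan,nan,nan)
184 236:(631,325,-1) 246:(644,305,0) 256:(661,288,-3) 266:(671,266,1) 276:(686,249,-1) 286:(509,97,197) 296:(553,105,163) 306:(544,77,183) 316:(546,59,191) 326:(758,156,-3) 336:(770,136,-1) 346:(764,108,17) 356:(744,75,47) 366:(744,51,59)
192 236:(609,306,-0) 246:(601,268,25) 256:(621,256,17) 266:(629,234,23) 276:(665,233,-3) 286:(676,213,0) 296:(503,71,196) 306:(539,74,170) 316:(604,91
[... 3098 characters left out ...]
-74,-2)
304 236:(371,107,-1) 246:(380,91,2) 256:(392,77,1) 266:(404,63,-1) 276:(415,49,-2) 286:(426,34,-2) 296:(437,20,-2) 306:(447,5,-1) 316:(434,-23,36) 326:(445,-36,36) 336:(452,-52,40) 346:(491,-53,-2) 356:(501,-68,-0) 366:(513,-82,-3)
312 236:(358,96,-1) 246:(368,81,0) 256:(379,67,-1) 266:(389,52,1) 276:(398,37,3) 286:(411,24,-1) 296:(422,9,-0) 306:(433,-4,-2) 316:(428,-27,23) 326:(435,-43,29) 336:(458,-51,9) 346:(476,-62,-2) 356:(485,-77,0) 366:(497,-90,-2)
320 236:(445,184,-205) 246:(359,74,-8) 256:(367,57,-2) 266:(376,42,-0) 276:(387,29,-1) 286:(397,14,-0) 296:(407,-0,1) 306:(417,-15,1) 316:(431,-27,-3) 326:(436,-44,5) 336:(451,-56,-2) 346:(462,-70,-2) 356:(471,-85,0) 366:(481,-99,1)
```

View pics/c1.png

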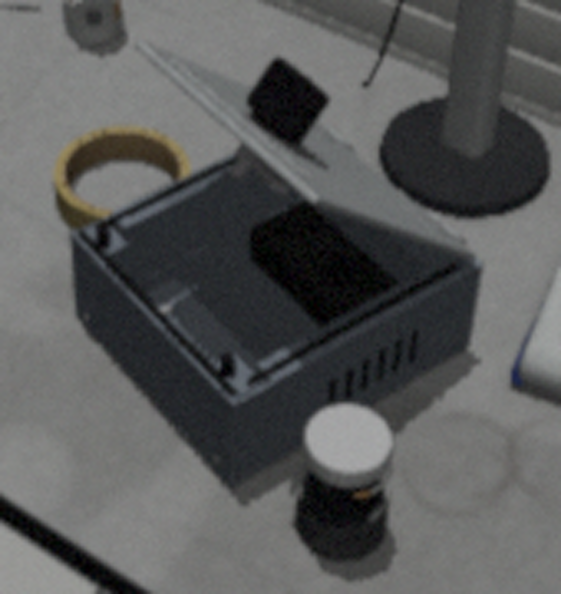

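The crop shows the hatch open at roughly 0.7 rad. The knob is on its top face, the case is yawed about -0.3 rad, and the jar is at the front right with the tape at the left. I'll fit the case frame and the hatch angle next.

Run:
```python
from h import *
P=np.load("scene.npy"); im=cv2.imread("pics/scene0.png")
Q=P[170:300,235:380].reshape(-1,3); C=im[170:300,235:380].reshape(-1,3); ok=~np.isnan(Q[:,0]); Q=Q[ok];C=C[ok]
from scipy.optimize import minimize
yaw=-.31; cx,cy=None,None
for it in range(4):
    c,s=np.cos(yaw),np.sin(yaw); ax=np.array([c,s]); ay=np.array([-s,c])
    if cx is None: o=np.array([.444,.037])+.09*ax+.08*ay
    L=np.c_[(Q[:,:2]-o)@ax,(Q[:,:2]-o)@ay,Q[:,2]]
    r=L[(abs(L[:,1]+.08)<.01)&(abs(L[:,0]-.02)<.06)&(L[:,2]>.012)&(L[:,2]<.066)]
    f=L[(abs(L[:,0]+.09)<.01)&(abs(L[:,1])<.07)&(L[:,2]>.012)&(L[:,2]<.066)]
    pr=np.polyfit(r[:,0],r[:,1],1); pf=np.polyfit(f[:,1],f[:,0],1)
    print(len(r),len(f),pr,pf)
    dy=(pr[0]*len(r)-pf[0]*len(f))/(len(r)+len(f)); yaw+=dy
    o=o+ax*(np.median(f[:,0])+.09)+ay*(np.median(r[:,1])+.08); cx=1
c,s=np.cos(yaw),np.sin(yaw); ax=np.array([c,s]); ay=np.array([-s,c])
L=np.c_[(Q[:,:2]-o)@ax,(Q[:,:2]-o)@ay,Q[:,2]]
print("case",o,yaw)
# hatch: polar about hinge
dx=.085-L[:,0]; dz=L[:,2]-.0795; a=np.arctan2(dz,dx); rr=np.hypot(dx,dz)
m=(abs(L[:,1])<.085)&(rr>.05)&(rr<.22)&(a>.3)
h=np.histogram(a[m],np.arange(.3,1.8,.05)); print(dict(zip(np.round(h[1],2),h[0])))
br=C.max(1)
mt=m&(br>80); th=np.median(a[mt]); 
for k in range(5):
    off=-np.sin(th)*dx+np.cos(th)*dz; al=np.cos(th)*dx+np.sin(th)*dz
    sel=m&(abs(off-.0025)<.006)&(al<.165)
    p=np.polyfit(al[sel],off[sel],1); th+=p[0]
print("hatch",th,p,sel.sum())
off=-np.sin(th)*dx+np.cos(th)*dz; al=np.cos(th)*dx+np.sin(th)*dz
k=m&(off>.010)&(off<.05)
print("knob",k.sum(),np.c_[al,L[:,1],off][k].min(0),np.c_[al,L[:,1],off][k].max(0),np.c_[al,L[:,1],off][k].mean(0))
K=np.c_[al,L[:,1],off][k]; K=K[K[:,2]>.012]; print(np.round(K[::max(1,len(K)//40)]*1000))
np.savez("fit.npz",o=o,yaw=yaw,th=th)
```

```text
819 779 [-0.00040513 -0.08460984] [ 0.00223137 -0.09495546]
816 784 [-4.32459038e-05 -7.99494947e-02] [ 0.00097169 -0.0900057 ]
815 785 [ 0.0004819  -0.08000497] [ 0.00050852 -0.08999622]
815 785 [ 0.00048592 -0.08001209] [ 0.0005045  -0.08999504]
case [0.54799139 0.08291221] -0.311797596278257
{np.float64(0.3): np.int64(0), np.float64(0.35): np.int64(0), np.float64(0.4): np.int64(0), np.float64(0.45): np.int64(0), np.float64(0.5): np.int64(6), np.float64(0.55): np.int64(15), np.float64(0.6): np.int64(39), np.float64(0.65): np.int64(43), np.float64(0.7): np.int64(212), np.float64(0.75): np.int64(813), np.float64(0.8): np.int64(81), np.float64(0.85): np.int64(81), np.float64(0.9): np.int64(83), np.float64(0.95): np.int64(83), np.float64(1.0): np.int64(36), np.float64(1.05): np.int64(0), np.float64(1.1): np.int64(0), np.float64(1.15): np.int64(0), np.float64(1.2): np.int64(0), np.float64(1.25): np.int64(0), np.float64(1.3): np.int64(0), np.float64(1.35): np.int64(0), np.float64(1.4): np.int64(0), np.float64(1.45): np.int64(0), np.float64(1.5): np.int64(0), np.float64(1.55): np.int64(0)
[... 332 characters left out ...]
133.  11.  30.]
 [136.  18.  23.]
 [134.   6.  31.]
 [137.  15.  22.]
 [135.   4.  30.]
 [134.  20.  18.]
 [135.   6.  26.]
 [137.  -7.  34.]
 [135.  11.  21.]
 [134.  -1.  29.]
 [135.  19.  14.]
 [134.   7.  22.]
 [138.  -9.  31.]
 [134.  18.  12.]
 [134.   5.  21.]
 [135.  -8.  29.]
 [129. -16.  36.]
 [133.   3.  20.]
 [135. -11.  29.]
 [135.  11.  12.]
 [136.  -2.  20.]
 [136. -15.  28.]
 [135.   8.  12.]
 [134.  -4.  20.]
 [136. -18.  28.]
 [136.   0.  14.]
 [135. -12.  22.]
 [133. -22.  30.]
 [136. -10.  19.]
 [136. -22.  27.]
 [137. -10.  16.]
 [135. -20.  24.]
 [136. -12.  16.]
 [134. -23.  24.]
 [136. -19.  18.]
 [134. -13.  13.]
 [128. -22.  20.]
 [134. -19.  13.]
 [128. -22.  14.]]
```

```bash
cat >> h.py <<'E'
F=dict(np.load("fit.npz")); O=F["o"]; YAW=float(F["yaw"])
def tool(k=0.):
    a=YAW-k; y=np.array([np.cos(a),np.sin(a),0]); z=np.array([0,0,-1.]); return R.from_matrix(np.c_[np.cross(y,z),y,z])
def delta(cx,cy,z,k=0.):
    s=ctrl.get_state(); T=R.from_rotvec(s["tool_rot"])
    c,n=np.cos(YAW),np.sin(YAW); w=np.array([O[0]+c*cx-n*cy,O[1]+n*cx+c*cy,z])
    print("d mm",np.round(1000*T.inv().apply(w-s["position"]),1),"rot deg",np.round(np.degrees((T.inv()*tool(k)).as_rotvec()),1))
def st():
    s=ctrl.get_state(); c,n=np.cos(YAW),np.sin(YAW); d=s["position"]-[*O,0]
    yv=R.from_rotvec(s["tool_rot"]).apply([0,1,0])
    print("case mm",np.round(1000*np.array([c*d[0]+n*d[1],-n*d[0]+c*d[1],d[2]]),1),"k %.3f"%(YAW-np.arctan2(yv[1],yv[0])),"F",np.round(s["ft_force"],1),"M",np.round(s["torque"],3),"t %.1f"%s["time"],"gw %.1f gf %.1f"%(87*s["grip_width"],s["grip_force"]),"q7 %.2f"%s["joint_positions"][6])
E
python3 -c "
from h import *
st(); delta(.004,0,.26)"
python3 -m jog '[[[0,0,-40,0,0,0,60],[0,0,-80,0,0,0,50]]]'; python3 -c "
from h import *
st(); delta(.004,0,.26); delta(.004,0,.30)"
```

```text
case mm [-415.1  397.4  221.6] k -1.446 F [-0.2  0.1  0.2] M [-0.024  0.009 -0.015] t 0.1 gw 86.8 gf 0.0 q7 -0.06
d mm [-465.4 -342.1  -37.8] rot deg [-0.1  0.1 82.8]
time: 0.3
position: [0.2746, 0.5879, 0.3013]
tool_rot: [-0.68, -3.066, 0.007]
ft_force: [-0.6, 0.4, 0.4]
grip_width: 0.895
grip_force: 0.0
case mm [-415.1  396.7  301.3] k -1.446 F [-0.6  0.4  0.4] M [ 0.07   0.01  -0.051] t 0.3 gw 77.9 gf 0.0 q7 -0.05
d mm [-465.3 -341.2   43. ] rot deg [-0.2  0.2 82.8]
d mm [-465.3 -341.4    3. ] rot deg [-0.2  0.2 82.8]
```

```bash
python3 -m jog '[[[-40,-29,0,0,0,7,50],[-80,-59,0,0,0,14,50],[-120,-88,0,0,0,21,50],[-160,-117,0,0,0,28,50],[-200,-147,0,0,0,35,50],[-240,-176,0,0,0,42,50],[-280,-205,0,0,0,49,50],[-320,-235,0,0,0,56,50],[-360,-264,0,0,0,63,50],[-400,-293,0,0,0,70,50]]]'; python3 -c "
from h import *
st(); delta(.004,0,.26)"
```

```text
time: 1.3
position: [0.5139, 0.1523, 0.3024]
tool_rot: [-2.322, -2.116, -0.0]
ft_force: [1.1, 0.0, 0.1]
grip_width: 0.574
grip_force: 0.0
case mm [-53.8  55.6 302.4] k -0.219 F [1.1 0.  0.1] M [-0.071  0.023  0.036] t 1.3 gw 49.9 gf 0.0 q7 -0.41
d mm [-66.8  44.3  42.4] rot deg [-0.  -0.  12.6]
```

```bash
python3 -m jog '[[[0,0,0,0,0,0,50],[0,0,0,0,0,0,50]]]' >/dev/null; python3 -c "
from h import *
st(); delta(.004,0,.26)"
```

```text
case mm [-54.1  56.1 302.2] k -0.221 F [-0.2  1.4 -0.4] M [-0.035  0.08   0.   ] t 1.5 gw 50.2 gf 0.0 q7 -0.41
d mm [-67.5  44.4  42.2] rot deg [-0.   0.  12.7]
```

```bash
python3 -m jog '[[[-25,15,0,0,0,6,50],[-50,33,15,0,0,12.7,50],[-67.5,44.5,42,0,0,12.7,50],[-67.5,44.5,42,0,0,12.7,50],[-67.5,44.5,42,0,0,12.7,50]]]'
python3 - <<'E'
from h import *
st(); delta(.004,0,.2)
im,P=cloud("wrist"); save(im,"w1.png")
im2,P=cloud("scene"); save(im2,"s1.png")
cv2.imwrite("pics/v1.png",np.hstack([cv2.resize(im,(512,384)),cv2.resize(im2[120:320,230:380],(288,384))])[...,::-1])
E
```

```text
time: 2.0
position: [0.5511, 0.085, 0.26]
tool_rot: [-2.534, -1.855, 0.002]
ft_force: [-0.2, 1.2, 0.9]
grip_width: 0.576
grip_force: 0.0
case mm [  2.3   2.9 260. ] k -0.005 F [-0.2  1.2  0.9] M [-0.062  0.087 -0.018] t 2.0 gw 50.1 gf 0.0 q7 -0.47
d mm [-2.9  1.8 60. ] rot deg [-0.1  0.   0.3]
```

View pics/v1.png

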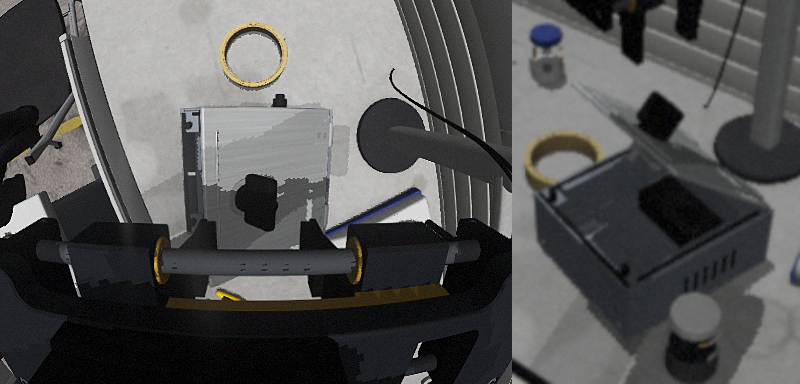

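The wrist view shows the hatch under the gripper, with the knob at (258,202) lying between the two fingers at (205,240) and (315,240). I'll push down along the hatch's arc with the front finger.

```bash
python3 -m jog '[[[-1,1,15,0,0,0.3,50],[-2,1,30,0,0,0.3,50],[-3,2,45,0,0,0.3,50],[-3,2,55,0,0,0.3,50],[-3,2,62,0,0,0.3,50],[-3,-3,69,0,0,0.3,50],[-3,-8,76,0,0,0.3,50],[-3,-14,83,0,0,0.3,50]]]'
python3 - <<'E'
from h import *
st(); delta(-.0216,0,.1618)
E
```

```text
time: 2.9
position: [0.5377, 0.0846, 0.1775]
tool_rot: [2.542, 1.846, 0.002]
ft_force: [0.5, -0.2, 0.3]
grip_width: 0.573
grip_force: 0.4
case mm [-10.3  -1.5 177.5] k 0.003 F [ 0.5 -0.2  0.3] M [-0.171 -0.123  0.065] t 2.9 gw 49.8 gf 0.4 q7 -0.47
d mm [  1.5 -11.3  15.6] rot deg [ 0.1 -0.  -0.2]
```

```bash
python3 -m jog '[[[1,-5,8,0,0,0,50],[1,-10,15,0,0,0,50],[1,-15,23,0,0,0,50],[1,-18,30,0,0,0,50],[1,-21,38,0,0,0,50],[1,-24,46,0,0,0,50]]]' >/dev/null
python3 - <<'E'
from h import *
st(); delta(-.0345,0,.1313);delta(-.0412,0,.0987)
im,P=cloud("scene"); save(im,"s2.png"); cv2.imwrite("pics/v2.png",cv2.resize(im[120:320,230:390],None,fx=2.5,fy=2.5)[...,::-1])
E
```

```text
case mm [-34.7  -0.4 130.9] k 0.003 F [ 1.1 -0.5  0.1] M [-0.052  0.053 -0.029] t 3.5 gw 50.0 gf 0.3 q7 -0.50
d mm [ 0.4  0.2 -0.4] rot deg [-0.  -0.  -0.2]
d mm [ 0.3 -6.5 32.2] rot deg [-0.  -0.  -0.2]
```

View pics/v2.png

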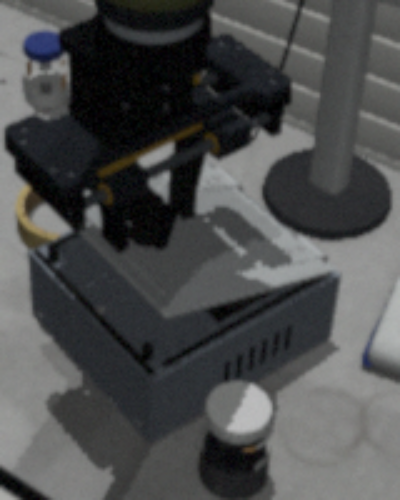

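The hatch is following the finger down and is now at about 0.3 rad. I continue to the buffers.

```bash
python3 -m jog '[[[0,-2,8,0,0,0,50],[0,-4,16,0,0,0,50],[0,-5,23,0,0,0,50],[0,-6,29,0,0,0,50],[0,-6.5,33,0,0,0,50],[0,-7,36,0,0,0,50],[0,-7,38,0,0,0,50],[0,-7,38,0,0,0,50],[0,-7,38,0,0,0,50]]]' >/dev/null
python3 - <<'E'
from h import *
st()
E
```

```text
case mm [-41.2  -0.6  93.7] k 0.003 F [0. 0. 0.] M [-0.061  0.069  0.006] t 4.5 gw 50.0 gf 0.0 q7 -0.49
```

```bash
python3 -m jog '[[[0,-1,2,0,0,0,50],[0.5,-2.5,3,0,0,0,50],[0.5,-2.5,3,0,0,0,40],[0.5,-2.5,2,0,0,0,30],[0.5,-2.5,2,0,0,0,25],[0.5,-2.5,2,0,0,0,25]]]' 15 >/dev/null
python3 - <<'E'
from h import *
st()
im,P=cloud("wrist"); save(im,"w3.png")
im2,P2=cloud("scene"); save(im2,"s3.png")
cv2.imwrite("pics/v3.png",np.hstack([im[100:340,120:400],cv2.resize(im2[150:310,250:390],(210,240))])[...,::-1])
L=P2.reshape(-1,3); c,n=np.cos(YAW),np.sin(YAW); d=L[:,:2]-O; X=c*d[:,0]+n*d[:,1]; Y=-n*d[:,0]+c*d[:,1]
m=(abs(Y)<.07)&(abs(X)<.08)&(abs(L[:,2]-.086)<.01)&(Y<-.03)
p=np.polyfit(.085-X[m],L[m,2],1); print("hatch slope",p,m.sum())
E
```

```text
case mm [-44.    0.   91.4] k 0.003 F [-0.1  0.8 -0.4] M [-0.051  0.032  0.018] t 5.0 gw 28.0 gf 0.0 q7 -0.50
hatch slope [0.05276668 0.08175256] 1346
```

View pics/v3.png

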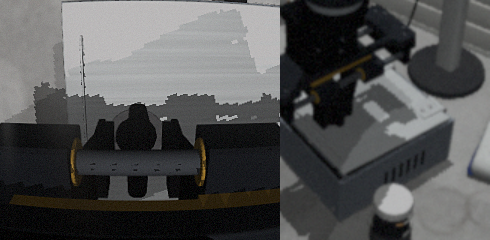

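The hatch sits on its buffers at 0.053 rad, and the wing is centred between the fingers. I close on it.

```bash
python3 -m jog '[[[0,0,-1,0,0,0.5,10],[0,0,-1,0,0,0.5,4],[0,0,-1,0,0,0.5,4],[0,0,-1,0,0,0.5,4],[0,0,-1,0,0,0.5,4],[0,0,-1,0,0,0.5,4]]]' 35 >/dev/null; python3 -c "
from h import *
st()"; python3 -m jog '[[[0,0,1,0,0,0,4],[0,0,2,0,0,0,4],[0,0,3,0,0,0,4],[0,0,3,0,0,0,4]]]' 35 >/dev/null; python3 -c "
from h import *
st()"
```

```text
case mm [-44.9   0.2  92.3] k 0.011 F [-4.3  2.8  2.6] M [0.439 1.604 0.02 ] t 5.8 gw 9.8 gf 35.0 q7 -0.51
case mm [-45.2   0.1  89.6] k 0.011 F [-7.7  2.5  6. ] M [ 0.423  1.883 -0.078] t 6.2 gw 9.5 gf 35.0 q7 -0.50
```

```bash
python3 -m jog '[[[0,-1,1,0,0,0,4],[0,-2,2,0,0,0,4],[0,-2,3,0,0,0,4],[0,-2,4,0,0,0,4],[0,-2,4,0,0,0,4]]]' 35 >/dev/null; python3 -c "
from h import *
st()"
```

```text
case mm [-45.4   0.2  87.5] k 0.012 F [-8.9  0.8 15.7] M [-0.122  1.947 -0.003] t 6.7 gw 9.8 gf 35.0 q7 -0.51
```

```bash
cat >> h.py <<'E'
def slope():
    im2,P2=cloud("scene"); L=P2.reshape(-1,3); c,n=np.cos(YAW),np.sin(YAW); d=L[:,:2]-O; X=c*d[:,0]+n*d[:,1]; Y=-n*d[:,0]+c*d[:,1]
    m=(abs(Y)<.07)&(abs(X)<.08)&(abs(L[:,2]-.086)<.008)&(Y<-.03)
    p=np.polyfit(.085-X[m],L[m,2],1); print("hatch slope %.4f"%p[0],p[1])
    s=ctrl.get_state(); c=R.from_euler("z",-YAW); print("tool z in case",np.round(c.apply(R.from_rotvec(s["tool_rot"]).apply([0,0,1])),4),"Fcase",np.round(c.apply(s["ft_force"]),1),"Mcase",np.round(c.apply(s["torque"]),2))
    return im2
E
python3 -c "
from h import *
slope();st()"
```

```text
hatch slope -0.0005 0.08174247530580395
tool z in case [ 3.e-04  9.e-04 -1.e+00] Fcase [-7.2 -1.6 13.4] Mcase [-0.71  1.8  -0.03]
case mm [-45.4   0.2  87.5] k 0.012 F [-7.4  0.7 13.4] M [-0.119  1.933 -0.031] t 6.7 gw 9.8 gf 35.0 q7 -0.51
```

The hatch is home, with slope about 0 at 13–16 N. I turn clockwise while holding it down and watch the torque about the knob axis.

```bash
J="python3 -m jog"; S='from h import *
st()'
python3 -m jog '[[[0,0,0,0,0,3,4],[0,0,0,0,0,6,4],[0,0,0,0,0,9,4],[0,0,0,0,0,12,4],[0,0,0,0,0,12,4]]]' 45 >/dev/null; python3 -c "$S"
python3 -m jog '[[[0,0,0,0,0,3,4],[0,0,0,0,0,6,4],[0,0,0,0,0,9,4],[0,0,0,0,0,12,4],[0,0,0,0,0,12,4]]]' 45 >/dev/null; python3 -c "$S
slope()"
```

```text
case mm [-45.4   0.1  87.5] k 0.222 F [-7.7  0.3 14.4] M [-0.101  1.88  -0.021] t 7.2 gw 9.8 gf 45.0 q7 -0.71
case mm [-45.4   0.2  87.5] k 0.432 F [-8.2 -0.1 14.3] M [-0.127  1.977 -0.023] t 7.7 gw 9.8 gf 45.0 q7 -0.92
hatch slope -0.0017 0.08187173820000923
tool z in case [ 4.e-04  9.e-04 -1.e+00] Fcase [-7.9 -2.3 14.9] Mcase [-0.74  1.75 -0.01]
```

```bash
S='from h import *
st()'
python3 -m jog '[[[0,0,0,0,0,1.5,4],[0,0,0,0,0,3,4]]]' 45 >/dev/null; python3 -c "$S"
python3 -m jog '[[[0,0,0,0,0,1.5,4],[0,0,0,0,0,3,4]]]' 45 >/dev/null; python3 -c "$S"
python3 -m jog '[[[0,0,0,0,0,1.5,4],[0,0,0,0,0,3,4]]]' 45 >/dev/null; python3 -c "$S"
python3 -m jog '[[[0,0,0,0,0,1.5,4],[0,0,0,0,0,3,4]]]' 45 >/dev/null; python3 -c "$S"
```

```text
case mm [-45.3   0.1  87.5] k 0.484 F [-7.4  0.2 13.6] M [-0.137  1.933  0.028] t 8.0 gw 9.8 gf 45.0 q7 -0.97
case mm [-45.4   0.1  87.5] k 0.536 F [-8.4 -0.1 16.4] M [-0.163  1.926  0.08 ] t 8.2 gw 9.6 gf 45.0 q7 -1.02
case mm [-45.3   0.1  87.5] k 0.588 F [-8.5 -0.1 14.1] M [-0.179  1.974  0.072] t 8.3 gw 9.8 gf 45.0 q7 -1.07
case mm [-45.3   0.1  87.5] k 0.641 F [-7.9 -0.3 14.7] M [-0.129  1.959  0.011] t 8.6 gw 9.6 gf 45.0 q7 -1.13
```

```bash
S='from h import *
st()'
python3 -m jog '[[[0,0,0,0,0,1.5,4],[0,0,0,0,0,3,4]]]' 45 >/dev/null; python3 -c "$S"
python3 -m jog '[[[0,0,0,0,0,1.5,4],[0,0,0,0,0,3,4]]]' 45 >/dev/null; python3 -c "$S"
python3 -m jog '[[[0,0,0,0,0,1.5,4],[0,0,0,0,0,3,4]]]' 45 >/dev/null; python3 -c "$S"
python3 -m jog '[[[0,0,0,0,0,1.5,4],[0,0,0,0,0,3,4]]]' 45 >/dev/null; python3 -c "$S"
```

```text
case mm [-45.3   0.1  87.5] k 0.693 F [-7.6  0.1 15.2] M [-0.19   1.929  0.031] t 8.8 gw 9.8 gf 45.0 q7 -1.18
case mm [-45.3   0.1  87.5] k 0.746 F [-8.   0.2 15.1] M [-0.183  1.92   0.057] t 8.9 gw 9.7 gf 45.0 q7 -1.23
case mm [-45.3   0.1  87.5] k 0.798 F [-6.9  0.  14.7] M [-0.15   1.906  0.002] t 9.2 gw 10.1 gf 45.0 q7 -1.28
case mm [-45.3   0.1  87.5] k 0.850 F [-7.  -0.3 14.5] M [-0.178  1.946 -0.033] t 9.3 gw 9.7 gf 45.0 q7 -1.33
```

```bash
S='from h import *
st()'
python3 -m jog '[[[0,0,0,0,0,1.5,4],[0,0,0,0,0,3,4]]]' 45 >/dev/null; python3 -c "$S"
python3 -m jog '[[[0,0,0,0,0,1.5,4],[0,0,0,0,0,3,4]]]' 45 >/dev/null; python3 -c "$S"
python3 -m jog '[[[0,0,0,0,0,1.5,4],[0,0,0,0,0,3,4]]]' 45 >/dev/null; python3 -c "$S
slope()"
```

```text
case mm [-45.3   0.   87.5] k 0.903 F [-7.8  0.2 14.9] M [-0.164  2.012  0.013] t 9.6 gw 9.7 gf 45.0 q7 -1.38
case mm [-45.3   0.   87.5] k 0.955 F [-7.5  0.2 14.8] M [-0.193  1.991 -0.018] t 9.8 gw 9.9 gf 45.0 q7 -1.44
case mm [-45.3   0.1  87.5] k 1.007 F [-7.4  1.  14.9] M [-0.127  2.006  0.092] t 9.9 gw 9.7 gf 45.0 q7 -1.49
hatch slope -0.0009 0.08173714520279311
tool z in case [ 5.e-04  8.e-04 -1.e+00] Fcase [-7.  -3.3 14.9] Mcase [-0.82  1.84 -0.04]
```

```bash
S='from h import *
st()'
python3 -m jog '[[[0,0,0,0,0,1.5,4],[0,0,0,0,0,3,4]]]' 45 >/dev/null; python3 -c "$S"
python3 -m jog '[[[0,0,0,0,0,1.5,4],[0,0,0,0,0,3,4]]]' 45 >/dev/null; python3 -c "$S"
python3 -m jog '[[[0,0,0,0,0,1.5,4],[0,0,0,0,0,3,4]]]' 45 >/dev/null; python3 -c "$S"
```

```text
case mm [-45.3   0.   87.5] k 1.060 F [-8.5 -0.6 14.2] M [-0.193  1.963  0.053] t 10.2 gw 9.0 gf 45.0 q7 -1.54
case mm [-45.3   0.   87.5] k 1.112 F [-8.1  0.9 15. ] M [-0.162  2.003 -0.005] t 10.4 gw 9.5 gf 45.0 q7 -1.59
case mm [-45.3   0.   87.5] k 1.164 F [-8. -1. 14.] M [-0.21   2.001  0.107] t 10.6 gw 9.4 gf 45.0 q7 -1.64
```

```bash
S='from h import *
st()'
python3 -m jog '[[[0,0,0,0,0,1.5,4],[0,0,0,0,0,3,4]]]' 45 >/dev/null; python3 -c "$S"
python3 -m jog '[[[0,0,0,0,0,1,4],[0,0,0,0,0,2,4]]]' 45 >/dev/null; python3 -c "$S"
python3 -m jog '[[[0,0,0,0,0,0,4],[0,0,0,0,0,0,4]]]' 45 >/dev/null; python3 -c "$S
im=slope(); cv2.imwrite('pics/v4.png',cv2.resize(im[150:310,240:390],None,fx=3,fy=3)[...,::-1])"
```

```text
case mm [-45.3  -0.   87.5] k 1.216 F [-8.  -0.4 14.3] M [-0.239  1.947  0.148] t 10.8 gw 9.8 gf 45.0 q7 -1.69
case mm [-45.3  -0.   87.4] k 1.251 F [-7.8 -0.1 14.8] M [-0.263  1.942  0.157] t 11.0 gw 9.7 gf 45.0 q7 -1.73
case mm [-45.3  -0.   87.4] k 1.251 F [-8.7  0.  14.6] M [-0.159  1.984 -0.011] t 11.2 gw 10.1 gf 45.0 q7 -1.73
hatch slope -0.0007 0.08182838953309071
tool z in case [ 4.e-04  7.e-04 -1.e+00] Fcase [-7.3 -2.7 15.4] Mcase [-0.8   1.85  0.01]
```

View pics/v4.png

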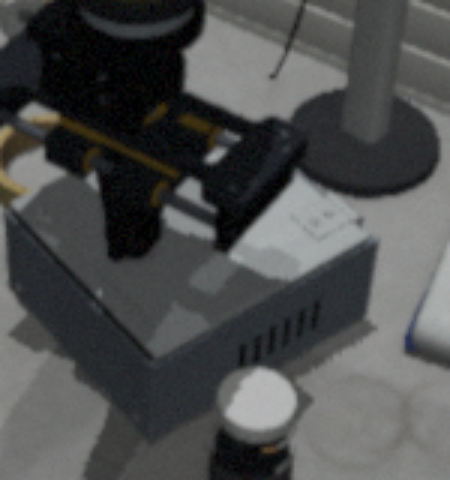

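The picture shows the hatch flush with the wing held. Drag rose from about 0.03 to about 0.15 N m past 1.16 rad, so the tongue is entering. I go a little deeper into the band.

```bash
S='from h import *
st()'
python3 -m jog '[[[0,0,0,0,0,0.7,4],[0,0,0,0,0,1.5,4]]]' 45 >/dev/null; python3 -c "$S"
python3 -m jog '[[[0,0,0,0,0,0.7,4],[0,0,0,0,0,1.5,4]]]' 45 >/dev/null; python3 -c "$S"
```

```text
case mm [-45.3  -0.   87.4] k 1.277 F [-8.2 -0.4 14.6] M [-0.232  1.968  0.146] t 11.4 gw 9.9 gf 45.0 q7 -1.75
case mm [-45.3  -0.   87.5] k 1.303 F [-8.5 -0.3 15. ] M [-0.266  1.964  0.158] t 11.7 gw 9.9 gf 45.0 q7 -1.78
```

```bash
python3 -m jog '[[[0,0,-0.5,0,0,0,4],[0,0,-1,0,0,0,4],[0,0,-1.5,0,0,0,4],[0,0,-2,0,0,0,4],[0,0,-2,0,0,0,4]]]' 45 >/dev/null; python3 -c "
from h import *
st();slope()"
```

```text
case mm [-45.4  -0.   87.6] k 1.303 F [-3.1 -0.3  2.2] M [-0.046  0.598  0.093] t 12.2 gw 10.0 gf 45.0 q7 -1.78
hatch slope -0.0007 0.0817714702298387
tool z in case [ 9.e-04 -0.e+00 -1.e+00] Fcase [-3.  -0.3  1.6] Mcase [-0.19  0.54  0.03]
```

Press force is down to about 2 N and the hatch is still shut, so the tongue is holding. I open the fingers and back off.

```bash
python3 -m jog '[[[0,0,0,0,0,0,20],[0,0,0,0,0,0,34],[0,0,0,0,0,0,40],[0,0,0,0,0,0,40],[0,0,-10,0,0,0,40],[0,0,-25,0,0,0,40],[0,0,-50,0,0,0,40],[0,0,-90,0,0,0,40],[0,0,-120,0,0,0,40],[0,0,-120,0,0,0,40]]]' 45 >/dev/null; python3 -c "
from h import *
st();slope()
im,P=cloud('wrist'); L=P.reshape(-1,3); c,n=np.cos(YAW),np.sin(YAW); d=L[:,:2]-O; X=c*d[:,0]+n*d[:,1]; Y=-n*d[:,0]+c*d[:,1]
m=(np.hypot(X+.045,Y)<.03)&(L[:,2]>.105)&(L[:,2]<.125); A=np.c_[X,Y][m]; w,v=np.linalg.eigh(np.cov(A.T)); print(m.sum(),A.mean(0),'wing',np.arctan(v[0,1]/v[1,1]))
cv2.imwrite('pics/v5.png',im[...,::-1])"
```

```text
case mm [-43.    1.4 213.1] k 1.303 F [ 0.4 -1.1 -0. ] M [-0.008  0.125  0.028] t 13.2 gw 40.2 gf 0.0 q7 -1.84
hatch slope -0.0007 0.08178068431772818
tool z in case [ 0.0042  0.0038 -1.    ] Fcase [-0.  -0.2 -1.3] Mcase [-0.09  0.14  0.04]
531 [-0.04329027  0.00028933] wing 1.302715728551783
```

View pics/v5.png

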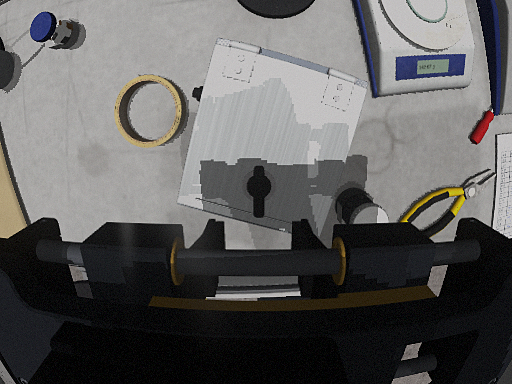

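The wrist view shows the hatch flush at about (270,150), the wing at (259,190) turned 1.30 rad, and the jar and tape undisturbed. I hand in.

```bash
python3 -c "
from h import *
print(ctrl.close_job())"
```

```text
the job is handed in; nothing more can be done
None
```

The hatch is shut and stayed flush after I let go, with the knob turned to about 1.30 rad. That is inside the drag band I felt from about 1.16 rad. The jar and tape look undisturbed and the job is handed in, though the hand-in gave no verdict.

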